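# Tilt back the paint scale's readout

### The arm

A 6-joint arm with a two-finger parallel gripper is mounted at the origin on the work surface. World frame = base frame: x ahead of the robot, y to its left, z up, the work surface at z = 0. Lengths are in m, angles in rad, forces in N, time in s.
With the tool pointing down it reaches from about 0.3 to 0.825 m from the base axis. Payload 5.4 kg.
Tool frame: the origin (TCP) lies on the centre line of the jaws, within the pads' length; the fingertips stand 22 mm ahead of it and the grasp point (between the pads) lies 3 mm ahead of it; z points along the fingers, y is the line along which they close (so a half turn about z gives the same grasp; the last joint's range is limited). The gripper opens to 92 mm and grips with 3 to 60 N. Pads are 20 mm wide; open, the fingers measure 128 mm over their backs; the gripper's body (75 mm by 189 mm) begins 69 mm behind the grasp point.
Start: joints at [0.935, 0.158, 1.597, -0, 1.386, -0.21], TCP at [0.238, 0.524, 0.237] pointing down, gripper open.
Joint ranges: [-2.91, 2.91], [-0.94, 2.29], [0.18, 2.7], [-1.29, 4.43], [0.17, 2.64], [-3, 3]. Speed limits (rad/s): [2.57, 2.57, 3.14, 3.14, 3.14, 3.14].

### API

Orientations are given as a rotation vector (axis times angle).
In Python, from workcell import * gives the robot as it stands. Calls block until the motion is done:
- goto(position, orientation): joint-space move of the TCP to a pose.
- line_to(position, rot=None, max_speed=0.15): straight line of the TCP; rot=None keeps the orientation; max_speed is the mean speed in m/s.
- set_joints(angles): joint-space move.
- set_gripper(opening, newtons=None): opening from 0.0 (shut) to 1.0 (fully open); newtons is the grip in N (None keeps the last); returns when the fingers have stopped.
- hold(seconds).
- inverse_kinematics(position, orientation): joint angles nearest the present ones, or None.
- read_camera(name): name is "scene" or "top"; returns a dict with "pixels" (400x640x3 uint8, blue, green, red), "fx", "fy", "cx", "cy" (pixels), "R" (3x3) and "t" (3): a world point X has camera coordinates R X + t. Camera axes: x right, y down, z forward; pixel columns grow to the right and rows downward; lengths in m; the calibration is good to about 2 mm. A picture is of the moment at which its call begins. There is no depth.
A pose or a line that the arm cannot do raises MotionError and nothing moves.
- job_done(): hands the job in; it is judged then, once.
Trained networks look in a picture, given as the dict that the camera call returned (one of the last four; its "shot" number tells which), for a name from the list of things; names that differ only in an ending like _2 or _b are one class to them, and where a whole thing is asked for, a point or a joint stands for the part that bears it (a point fixed in the world has none). Each returns a list of dicts, best first, with "p" (0 to 1); they miss things now and then, are a little off and sometimes report something else, mostly with a low value. They report only what shows in the picture. A call takes as long as a camera call.
- cut_out(query, picture): "region" (400x640 bool, what is visible of it).
- place_of(query, picture): "location" ([x, y, z] in m, in the coordinates of the camera as it stood for that picture, good to about 4 mm: a listed point, or the origin of a listed thing).
Readings, each from a call of its own:
- current_clock(): time.
- current_joints(): joint angles.
- current_joint_vel(): joint speeds.
- current_effort(): joint torques, N m.
- current_ee_pos(): TCP position.
- current_tool_rot(): TCP orientation.
- current_contact_force(): force on the tool from outside, world axes, zero at the start.
- current_ft_torque(): the same for the moment, N m.
- current_opening(): opening from 0.0 (shut) to 1.0 (fully open).
- current_grip_force(): force on a finger pad.
Only numpy, scipy, OpenCV 4.12 (cv2) and the standard library are available. Lean on these libraries where they do the work, as an engineer would, in place of code of your own. Each camera call takes 0.05 s, during which the arm holds its last target. There are 200 camera calls.

### The job

The next paint mixer works standing up and needs the readout of the paint scale tilted back. Tilt the scale's small readout screen, top edge away from the robot, until it leans back 35 degrees from upright, then let go and see that it stays there. Leave the wide computer screen and the tin on the scale's pan as they are.

Things in the scene. Friction and masses are not known exactly. Their poses are not given: they have to be found in the camera images.
- readout (a joint): lean of the small readout, rad: 0 upright, positive leaning back (top away from the robot), limits -0.5 to 1.2. Its stiff friction hinge stays where it is left; moving it takes about 7 N at the rail. The hinge lies level, 90 mm above the bench, below the panel (150 wide, 85 high, 16 thick, grey), on a column at the back of the scale with the round steel pan. The scale is fixed
- readout_rail (a point): centre of the readout's grab rail: round steel bar 12 mm thick, 110 mm long between two posts, 35 mm above the panel's top edge. The point is on the bar's axis, 135 mm from the hinge. y axis along the rail, z from the hinge through the panel to the rail, x out of the screen's back. Scale and readout are turned up to 0.4 rad about the vertical, front towards the robot
- wide_rail (a point): centre of the like grab rail of the wide black computer screen (270 mm wide, 160 mm high, on its own flat black foot, on the other side of the bench from the scale), 210 mm above its hinge, 300 mm above the bench when upright. It too is on a friction hinge; not to be touched
- tin: loose steel tin, 84 mm across and 85 mm high, standing on the scale's pan, in front of the readout (towards the robot); origin at the centre of its underside, 50 mm above the bench

How it is judged:
At the end, for the whole second after the job is handed in: The small readout leans back 35 degrees from upright, within 10 degrees, and stays still by itself (value of joint readout between 0.436 and 0.785 rad and velocity of joint readout between -0.03 and 0.03 rad/s); the robot touches nothing.
It fails at once if the wide computer screen was moved (its rail by more than 20 mm) (distance of wide_rail from where it was at the start of the episode above 0.02 m).
It fails at once if the tin on the pan was shifted by more than 20 mm or tipped (distance of tin from where it was at the start of the episode above 0.02 m or angle between tin's own z axis and vertical above 0.35 rad).
It also fails if it takes over 35 s, if anything falls off the work surface, if the arm or the gripper's body presses on something with over 40 N, if the wrist force passes 120 N, or if a joint passes its speed limit or range.

## Working session

There is one attempt and no reset: what is moved stays moved. The work goes in short steps, each a Python script; the robot and the scene stay as the last script left them, time stands still between calls to the robot, and variables do not carry over. Pictures are saved under pics/ and viewed, at most 10 in all, crops included, and the job is handed in when it is done.

```bash
mkdir -p pics
cat > h.py <<'E'
from workcell import *
import numpy as np, cv2
from scipy.spatial.transform import Rotation as Rn
def look(q,n=1,cams=("scene","top"),save=None):
    for c in cams:
        p=read_camera(c)
        if save: cv2.imwrite(f"pics/{save}_{c}.png",p["pixels"])
        for k in q:
            for d in place_of(k,p)[:n]:
                w=p["R"].T@(np.array(d["location"])-p["t"])
                print(c,k,round(d["p"],2),w.round(4))
def proj(p,X):
    c=p["R"]@np.array(X)+p["t"]; return p["fx"]*c[0]/c[2]+p["cx"],p["fy"]*c[1]/c[2]+p["cy"]
E
python3 - <<'E'
from h import *
look(["readout_rail","wide_rail","tin"],2,save="a")
print(current_clock(),current_tool_rot(),current_opening())
E
```

```text
scene readout_rail 0.77 [ 0.477  -0.1834  0.2253]
scene wide_rail 0.58 [0.635  0.1744 0.2887]
scene tin 0.95 [ 0.3356 -0.1787  0.0515]
top readout_rail 0.66 [ 0.4755 -0.1773  0.2253]
top wide_rail 0.67 [0.6343 0.1748 0.2837]
top tin 0.59 [ 0.3378 -0.1781  0.0528]
0.4 [-6.63734470e-01 -3.07052799e+00  3.63442081e-04] 1.0020160218377592
```

View pics/a_scene.png

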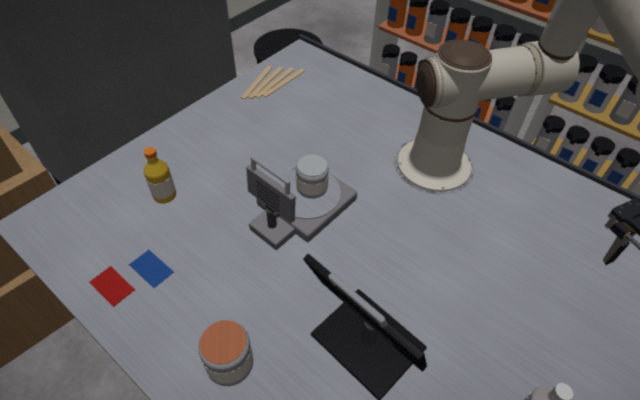

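View pics/a_top.png

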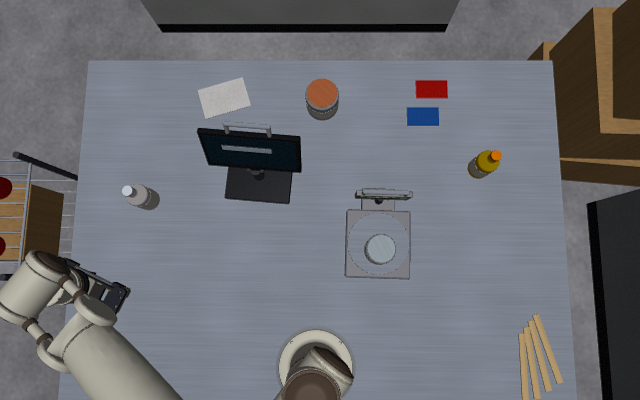

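Both cameras agree on the rail: about (0.476, -0.18, 0.225), and that height means it is nearly upright. The readout is at scene (270,190) and top (384,194). The tin is in front of it and the wide screen is well clear. I'll zoom in for yaw and lean.

Run:
```python
import cv2
a=cv2.imread("pics/a_scene.png")[145:250,235:365]; cv2.imwrite("pics/c1.png",cv2.resize(a,None,fx=5.5,fy=5.5,interpolation=2))
a=cv2.imread("pics/a_top.png")[175:225,335:425]; cv2.imwrite("pics/c2.png",cv2.resize(a,None,fx=8,fy=8,interpolation=2))
```

```text
(no output)
```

View pics/c1.png

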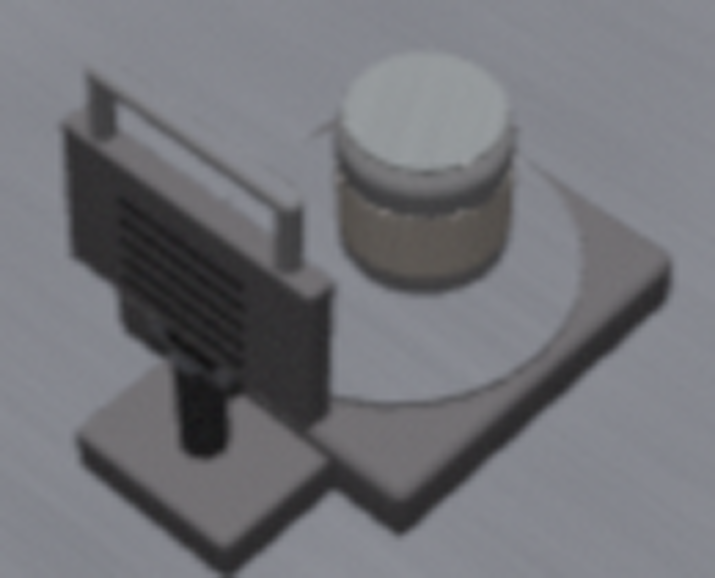

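View pics/c2.png

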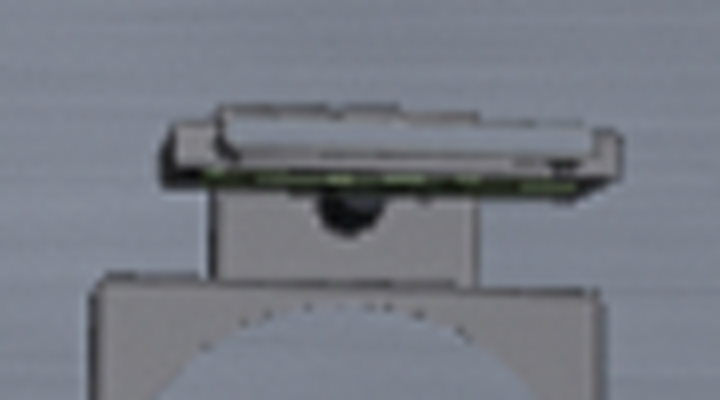

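```bash
cat > fit.py <<'E'
from h import *
from scipy.optimize import least_squares
s,t=read_camera("scene"),read_camera("top")
# (cam, local x,y,z, crop u,v); local y: +y is robot's left
O=[(0,0,-.055,.135,93,78),(0,0,.055,.135,297,205),(0,.008,-.075,.1,65,128),(0,.008,.075,.1,312,298),
(0,.008,.075,.015,310,428),(0,.008,-.075,.015,72,258),(0,-.008,.075,.1,331,285),
(1,0,.055,.135,222,133),(1,0,-.055,.135,592,143)]
def model(p,l):
    return np.array([p[0],p[1],.09])+Rn.from_euler("ZY",[p[2],p[3]]).apply(l)
def res(p):
    r=[]
    for c,x,y,z,u,v in O:
        k,o=((5.5,(235,145)),(8,(335,175)))[c]
        q=np.array(proj((s,t)[c],model(p,[x,y,z])))
        r+=list(q-(np.array([u,v])+.5)/k+.5-o)
    return np.array(r)
f=least_squares(res,[.476,-.18,0,0],loss="soft_l1",x_scale=[.01,.01,.1,.1])
print(f.x,model(f.x,[0,0,.135]));print(res(f.x).reshape(-1,2).round(1))
for a in (0,.3,.61):
  for sg in (0,np.pi):
    yaw,th=f.x[2],f.x[3]
    R=Rn.from_euler("ZY",[yaw,a])*Rn.from_euler("ZX",[np.pi/2+sg,np.pi])
    P=model([*f.x[:3],.61 if a else th],[0,0,.135])
    print(a,sg,R.as_matrix()[:,2].round(2),inverse_kinematics(P-R.apply([0,0,.003]),R.as_rotvec()))
E
python3 fit.py
```

```text
[ 0.48435446 -0.18390429 -0.01785932 -0.03642848] [ 0.47943849 -0.18381649  0.22491044]
[[ 1.  -0.6]
 [-1.3  0.2]
 [-1.4 -1.1]
 [ 0.1  0.6]
 [ 0.5  1.2]
 [-0.2 -0.1]
 [ 1.6 -0.9]
 [ 2.2 -0. ]
 [-1.5 -0.4]]
0 0 [ 0. -0. -1.] [-0.60180015  0.00466599  1.7777902   0.          1.35913646 -0.58394083]
0 3.141592653589793 [-0.  0. -1.] [-6.01800149e-01  4.66599102e-03  1.77779020e+00 -4.44089210e-16
  1.35913646e+00  2.55765182e+00]
0.3 0 [-0.3   0.01 -0.96] [-0.45736534  0.45350759  1.32656028 -0.1263287   1.63396947 -0.43018748]
0.3 3.141592653589793 [-0.3   0.01 -0.96] [-0.45736534  0.45350759  1.32656028 -0.1263287   1.63396947  2.71140518]
0.61 0 [-0.57  0.01 -0.82] [-0.40944078  0.7000621   1.05878081 -0.23724983  1.94651964 -0.41483349]
0.61 3.141592653589793 [-0.57  0.01 -0.82] [-0.40944078  0.7000621   1.05878081 -0.23724983  1.94651964  2.72675916]
```

```bash
cat >> h.py <<'E'
H=np.array([.483,-.1835,.09]); YAW=-.018
def pose(th,up=0.,tilt=None):
    R=Rn.from_euler("ZY",[YAW,th])
    Q=Rn.from_euler("ZY",[YAW,th if tilt is None else tilt])*Rn.from_euler("ZX",[np.pi/2,np.pi])
    return H+R.apply([0,0,.135])-Q.apply([0,0,.003+up]),Q.as_rotvec()
E
python3 - <<'E'
from h import *
p=current_ee_pos(); line_to([p[0],p[1],.42],max_speed=.3)
goto(*pose(-.03,.17)); print(current_clock(),current_ee_pos())
line_to(pose(-.03,.0)[0],max_speed=.12); print(current_contact_force())
set_gripper(0.0,25); print(current_clock(),current_opening()*92,current_grip_force(),current_contact_force())
look(["readout_rail","tin","wide_rail"],save="b")
E
```

```text
3.8917 [ 0.4740254  -0.18272887  0.39791026]
[0.21839165 0.68794606 0.45861428]
6.65 11.24379994730646 24.99801456928253 [-2.36896929 -0.79007721  1.82260393]
scene readout_rail 0.89 [ 0.4781 -0.1832  0.2261]
scene tin 0.57 [ 0.3346 -0.1781  0.0521]
scene wide_rail 0.72 [0.6377 0.1747 0.29  ]
top readout_rail 0.61 [ 0.4826 -0.1765  0.2241]
top tin 0.73 [ 0.3379 -0.1773  0.049 ]
top wide_rail 0.56 [0.6351 0.1731 0.2886]
```

View pics/b_scene.png

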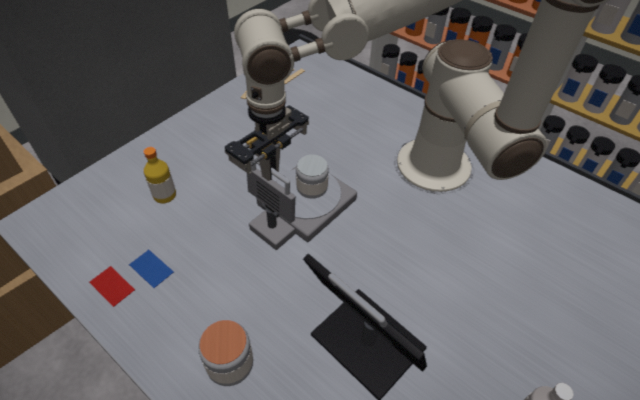

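The gripper holds the rail: the fingers are on the bar at scene (268,165), stopped about 11 mm apart on the 12 mm bar. The tin (312,175) and wide screen are untouched. Next I'll follow the arc, stopping if the force gets high.

Run:
```python
from h import *
for th in np.linspace(.05,.62,8):
    p,r=pose(th); line_to(p,r,max_speed=.06)
    f=current_contact_force(); print(round(th,2),f.round(1) if hasattr(f,'round') else f,round(current_opening()*92,1))
    if np.linalg.norm(f)>35: print("stop");break
print(current_clock())
look(["readout_rail","tin"],save="c")
```

```text
0.05 [-2.8 -0.3  4.4] 10.7
0.13 [-3.1 -0.4  5.5] 11.3
0.21 [-2.4  0.7  5.2] 10.8
0.29 [-2.2 -1.   6.4] 11.2
0.38 [-1.   0.1  6.9] 11.2
0.46 [-0.7 -0.6  7.4] 11.2
0.54 [ 1.7 -1.1  8.4] 11.3
0.62 [ 2.5 -2.   7.9] 11.1
9.7167
scene readout_rail 0.88 [ 0.5604 -0.1849  0.2033]
scene tin 0.72 [ 0.3344 -0.1788  0.0521]
top readout_rail 0.88 [ 0.565  -0.1804  0.2028]
top tin 0.98 [ 0.3388 -0.1784  0.0481]
```

The rail is now at z ≈ 0.203, 80 mm back, which gives a lean of about 0.6 rad. Releasing and backing off along the tool axis.

Run:
```python
from h import *
set_gripper(1.0); print(current_opening(),current_contact_force())
p,r=pose(.62,.12); line_to(p,r,max_speed=.12)
line_to([p[0]-.05,p[1],p[2]+.1],max_speed=.15)
hold(1); print(current_clock(),current_contact_force())
look(["readout_rail","tin","wide_rail"],save="d")
a=cv2.imread("pics/d_scene.png")[100:260,200:400]; cv2.imwrite("pics/d1.png",cv2.resize(a,None,fx=3.5,fy=3.5,interpolation=2))
```

```text
0.9980885421076289 [ 0.29526561 -0.2160375  -0.39002114]
14.3 [-0.03117015 -0.25086633 -0.20457332]
scene readout_rail 0.79 [ 0.5639 -0.1835  0.2035]
scene tin 0.55 [ 0.3349 -0.1775  0.0511]
scene wide_rail 0.66 [0.6373 0.1734 0.2886]
top readout_rail 0.8 [ 0.5634 -0.1808  0.2019]
top tin 0.73 [ 0.3373 -0.1777  0.0504]
top wide_rail 0.82 [0.6352 0.1745 0.2868]
```

View pics/d1.png

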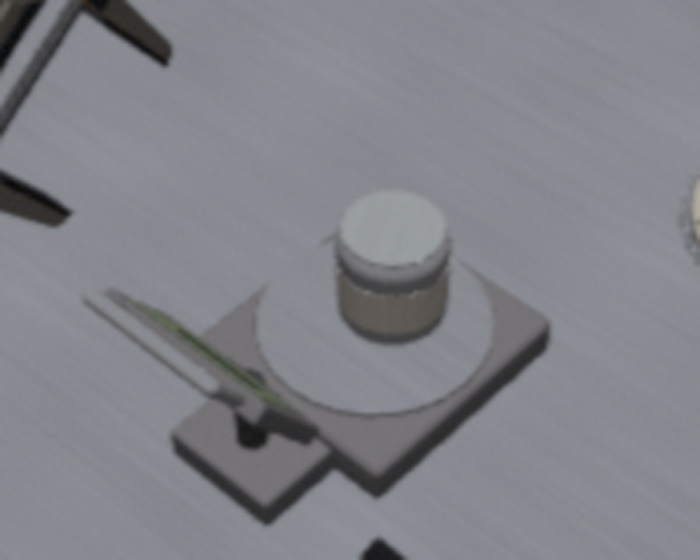

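The crop shows the readout leaning back (panel from (110,290) to (310,440)) with the gripper clear at top left and the tin in place. The rail position hasn't changed since release, so the lean of about 0.6 rad is holding.

```bash
python3 -c "
from workcell import *
print(job_done())"
```

```text
the job is handed in; nothing more can be done
None
```

The readout was leaning back about 0.6 rad (roughly 35°) and holding by itself when I handed the job in; the arm was clear, and the tin and wide screen had not moved measurably.

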